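Lay a bottle in the inspection cradle and hold the sprung lamp lid at its mark

TASK

The label of the small white dropping bottle is to be inspected: lay the bottle on its side in the blue V-shaped cradle near the front of the bench, resting fully down between the cradle's end plates, cap to either side. Then light it: take the black knob on the sprung lid of the white lamp box, raise the lid until its yellow pin is level with the red pin on the arc, and finish while still holding the lid there by the knob, with the bottle still in the cradle. Leave the red pin and everything else on the bench where they are.

Things in the scene. Friction and masses are not known exactly. Their poses are not given: they have to be found in the camera images.
- bottle_mid (a point): Centre (half-way up) of the small white dropping bottle with a yellow-blue label and cream cap: 78 mm tall, round body of 35 mm diameter up to 67 mm, above it the cap of 22 mm diameter; 45 to 95 g. It starts standing upright and loose on the bench, at the left of the blue vial rack. The z axis of this point runs along the bottle from base to cap.
- cradle (a point): Where the bottle's centre belongs, 58 mm above the bench: the bottle lies in a blue 90-degree V trough open upward, 100 mm long along this y axis, 32 mm wide over all, rim 10 mm below this point, so that fingers can straddle the bottle. It stands fixed on a 70 x 125 mm plate 10 mm thick. End plates stand 50 mm to either side, tops 6 mm below this point. z up; the cradle may stand turned.
- lid_hinge (a point): Middle of the hinge line of the lid, at the far edge of the fixed white lamp box (110 x 140 mm), 92 mm above the bench; the top of the lid is at 97 mm. The lid swings about this y axis, its front going up and back. Axes are the lamp's, which may stand turned: x away from the robot, y to the left along the hinge, z up.
- lid (a joint): Opening angle of the white lid: 0 shut (as it starts), to 1.2 rad. A spring pushes it shut: about 5 N at the knob near shut and 8 N at 0.8 rad; it falls shut when let go.
- knob (a point): Upright black knob on the lid near its front edge; origin: centre of its round head (24 mm disc, 14 mm thick along the hinge line y: pinch its two flat sides from above, fingers closing along y). With the lid shut it lies 95 mm in front of the hinge line and 37 mm above it, 32 mm above the lid's top. It turns with the lid; its axes are the lamp's while the lid is shut.
- yellow_pin (a point): Yellow pin, 10 mm thick, that sticks out of the lid's left edge (+y), 75 mm from the hinge line; it is at the height of the hinge line when the lid is shut. The axes turn with the lid.
- red_pin (a point): Red pin, 10 mm thick, on a stiff red arm beside the steel arc at the left of the lamp, also 75 mm from the hinge line: it marks the angle wanted. Its axes are turned about the hinge line by that angle.
- index (a joint): Angle of the red pin about the hinge line, measured as the lid's: when joint lid has this value (between 0.45 and 0.85 rad) the yellow pin is level with the red one.
- label_tape: Bystander: roll of yellow tape, 68 mm across, 19 mm high, lying at the left front. Origin under its centre.
- timer: Bystander: white laboratory timer, 66 x 66 x 25 mm, at the left behind the bottle. Origin under its centre.
- beaker_50: Bystander: small glass beaker, 45 mm across, 58 mm high, to the right of the vial rack. Origin under its centre.
- spanner: Bystander: small open-ended spanner, 119 mm long, 8 mm thick, at the right front. Origin under its centre.
- marker: Bystander: marker pen, 124 mm long, 14 mm thick, at the right front. Origin under its centre.
There are look-alikes about, which are no part of the job. What is shaped like the part that bears bottle_mid but pink is not meant.

How it is judged:
On the way, in this order (a step that is already met when the one before it is completed fails the run):
1. the bottle lies on its side in the cradle, fully down (x of bottle_mid in the frame of cradle between -0.008 and 0.008 m and y of bottle_mid in the frame of cradle between -0.02 and 0.02 m and z of bottle_mid in the frame of cradle between -0.008 and 0.008 m and angle between the z axis of bottle_mid and the y axis of cradle, either way round below 0.15 rad), for 0.2 s.
2. the lid is held by its knob with the yellow pin level with the red pin (angle between the x axis of yellow_pin and the x axis of red_pin, either way round below 0.1 rad and contact force between the fingers and lid above 2 N and distance between the grasp point and knob below 0.03 m), for 0.3 s.
At the end, for the whole second after the job is handed in: The bottle lies in the cradle (centre within 8 mm across and in height and 20 mm along, axis within 0.15 rad of the trough); the fingers hold the knob (over 2 N, grasp point within 30 mm of the centre of its head) and the lid is still, within 0.10 rad of the red pin's angle (all of step 1 and all of step 2 and velocity of joint lid between -0.1 and 0.1 rad/s); the arm keeps its last pose, push and grip.
It fails at once if a thing standing or lying on the bench is disturbed (over 30 mm) (distance of any of label_tape, timer, beaker_50, spanner, marker from where it was at the start of the episode above 0.03 m).
It fails at once if the red pin is moved (over 8 mm) (distance of red_pin from where it was at the start of the episode above 0.008 m).
It also fails if it takes over 54 s, if anything falls off the work surface, if the arm or the gripper's body presses on something with over 40 N, if the wrist force passes 120 N, or if a joint passes its speed limit or range.

ROBOT

A 6-joint arm with a two-finger parallel gripper is mounted at the origin on a cart in front of the work surface, level with it; the furniture and walls round the work are solid. World frame = base frame: x ahead of the robot, y to its left, z up, the work surface at z = 0. Lengths are in m, angles in rad, forces in N, time in s.
With the tool pointing down it reaches from about 0.25 to 0.85 m from the base axis. Payload 12.5 kg.
Tool frame: the origin (TCP) lies between the finger pads; the fingertips stand 8 mm ahead of it and the grasp point (between the pads) lies 11 mm behind it (ctrl.nose_length is the distance from the TCP to the fingertips, in m); z points along the fingers, y is the line along which they close (so a half turn about z gives the same grasp; the last joint's range is limited). The gripper opens to 93 mm and grips with 3 to 60 N. Pads are 15 mm wide; open, the fingers measure 128 mm over their backs; the gripper's body (75 mm by 188 mm) begins 65 mm behind the grasp point.
Start: joints at [-1.194, 0.351, 1.652, -0, 1.139, -0.085], TCP at [0.245, -0.492, 0.227] pointing down, gripper open.
Joint ranges: [-2.75, 2.75], [-0.79, 2.1], [0.01, 2.65], [-1.57, 4.71], [0.07, 3.14], [-2.87, 2.87]. Speed limits (rad/s): [2.22, 2.22, 2.79, 3.14, 3.14, 3.14].

INTERFACE

Orientations are given as a unit quaternion [x, y, z, w].
In Python, from cell import ctrl, eyes gives the robot as it stands. The module is installed in compiled form; this text tells all that it offers.
- The arm moves only by the shell command python3 -m jog 'ROWS' [FORCE]. ROWS is JSON, a list that holds one entry, the list of rows, each a list of 7 numbers: the shift along the tool's x, y, z scaled (see below), then the turn, a rotation vector about the tool's x, y, z scaled (see below), then the finger opening in mm, from 0 to 93. In form: [[[tx, ty, tz, wx, wy, wz, fingers], ...]]. A call has 1 to 8 rows; each row is the pose to reach, as a shift and turn from the pose commanded when the call began, along the tool's axes at that moment; what a row does not reach only later rows make up. The controller multiplies each number of a shift by 0.8 m and each number of a turn by pi/2 rad. A row lasts 1/8 s, in which the tool goes at most 62.5 mm and 10.7 degrees, less where a joint would pass 70% of its speed; a pose out of reach is approached as far as the arm can. A call with a number of a shift or a turn outside -1 to 1 is refused whole. A call with a gripper value outside its range is refused whole. The fingers move at their own pace and stop on an object; FORCE is the grip in N (left out, the last holds). Time passes only in rows, so rows that repeat a pose let the fingers close. It gives the time, the measured TCP pose, the force, the opening and the grip force at its end, in the units of the state.
- ctrl.observe(): the state, without advancing time (a new reading comes with each control period).
- eyes.camera(name): name is "side" or "top"; returns the picture (400x640x3 uint8, blue, green, red); there is no depth.
- eyes.calibration(name): a dict with "fovy" (degrees; the focal length in pixels is half the picture's height over the tangent of half this angle, whatever the lens; pixels are square), "cx", "cy" (the principal point, pixels), "k1" (the pictures are not rectified: a ray, as slopes to the right and down, at radius r is drawn at 1 + k1 r^2 times it, then the intrinsics apply), "R" (3x3) and "t" (3): a world point X has camera coordinates R X + t. Camera axes: x right, y down, z forward; pixel columns grow to the right and rows downward; lengths in m; the calibration is good to about 2 mm. A picture is of the moment at which its call begins. calibration takes no time and is no camera call.
- ctrl.job_done(): hands the job in; it is judged then, once.
The state is a dict: "time": time; "joint_positions": joint angles; "qvel": joint speeds; "tau": joint torques, N m; "tool_pos": TCP position; "orientation": TCP orientation; "wrist_force": force on the tool from outside, world axes, zero at the start; "wrist_torque": the same for the moment, N m; "gripper_width": opening from 0.0 (shut) to 1.0 (fully open); "grasp_force": force on a finger pad.
Only numpy, scipy, OpenCV 4.12 (cv2) and the standard library are available. Lean on these libraries where they do the work, as an engineer would, in place of code of your own. Each camera call takes 0.05 s, during which the arm holds its last target. There are 200 camera calls.

## Working session

There is one attempt and no reset: what is moved stays moved. The work goes in short steps, Python scripts to look and compute and a shell command to move; the robot and the scene stay as the last step left them, time stands still between calls to the robot, and variables do not carry over. Pictures are saved under pics/ and viewed, at most 10 in all, crops included, and the job is handed in when it is done.

```bash
mkdir -p pics; python3 - <<'E'
from cell import ctrl, eyes
import cv2
for n in("side","top"):
    im=eyes.camera(n); cv2.imwrite(f"pics/{n}0.png",im)
    print(n,eyes.calibration(n))
s=ctrl.observe(); print(s)
E
```

```text
side {'fovy': 44.522533191521894, 'cx': 316.112763080094, 'cy': 202.5449445644118, 'k1': 0.04776541386937233, 'R': array([[ 0.975881  , -0.2180676 ,  0.01013869],
       [-0.19011374, -0.8717761 , -0.45151213],
       [ 0.10729883,  0.4386946 , -0.89220738]]), 't': array([-0.51177633,  0.23396602,  1.21735339])}
top {'fovy': 44.154862706745575, 'cx': 324.29698357236, 'cy': 201.67534672175492, 'k1': -0.12814738128077285, 'R': array([[-0.01362191, -0.99966684,  0.02192376],
       [-0.98607295,  0.00979558, -0.16602466],
       [ 0.1657546 , -0.02388   , -0.98587786]]), 't': array([0.10247116, 0.55440181, 1.4066137 ])}
{'time': 0.1, 'joint_positions': array([-1.19358204e+00,  3.51150812e-01,  1.65233392e+00,  2.82127080e-06,
        1.13909526e+00, -8.45985230e-02]), 'qvel': array([-0.00138964, -0.00152556, -0.00198542, -0.00146058,  0.0004444 ,
        0.0003463 ]), 'tau': array([ 5.17573462e-04, -4.98029244e+01, -2.85704041e+01,  7.00486684e-02,
        2.39140796e-02, -4.36945481e-05]), 'tool_pos': array([ 0.24498225, -0.49210466,  0.22618248]), 'orientation': array([ 9.73459371e-01,  2.28859365e-01, -7.07034699e-05, -4.88584488e-04]), 'wrist_force': array([-1.30580582,  1.15538848,  0.33671581]), 'wrist_torque': array([ 0.01176636, -0.02192082, -0.00730155]), 'grasp_force': 0.0, 'gripper_width': 1.0022831742042766}
```

View pics/top0.png

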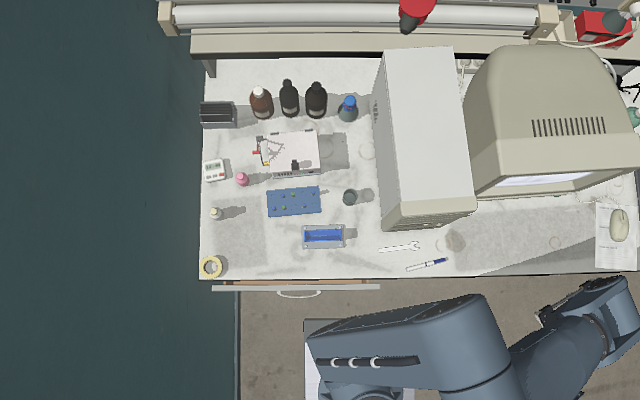

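View pics/side0.png

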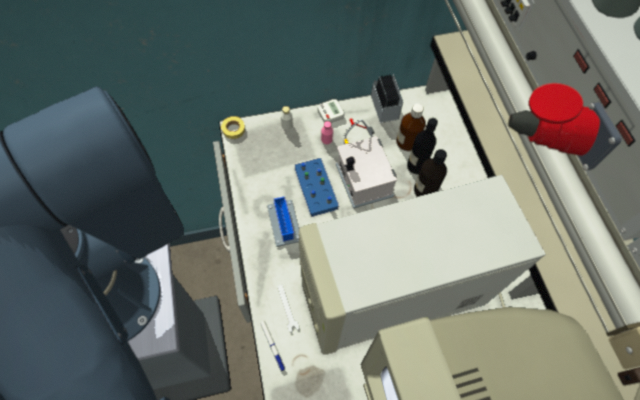

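The top view shows the white bottle at (215,213), a pink one at (242,178), the rack at (293,201), the cradle at (323,236) and the lamp at (290,152), with its red pin near (257,152) and yellow pin near (267,162). The side view shows the same bottles at (287,117) and (327,131). Only the one at (215,213) is white, has a cream cap and stands left of the rack, so I take that one. I'll confirm it in an enlarged crop.

```bash
cat > h.py <<'E'
import numpy as np, cv2
from cell import ctrl, eyes
C={n:eyes.calibration(n) for n in("side","top")}
def K(c):
    f=200/np.tan(np.radians(c["fovy"])/2); return f
def ray(n,uv):
    c=C[n]; f=K(c); d=np.array([(uv[0]-c["cx"])/f,(uv[1]-c["cy"])/f]); s=d.copy()
    for _ in range(30): s=d/(1+c["k1"]*(s@s))
    return -c["R"].T@c["t"], c["R"].T@np.r_[s,1]
def plane(n,uv,z):
    o,d=ray(n,uv); return o+d*(z-o[2])/d[2]
def two(a,b):   # a top uv, b side uv -> point, miss distance
    o,d=ray("top",a); p,e=ray("side",b); d/=np.linalg.norm(d); e/=np.linalg.norm(e)
    s=np.linalg.lstsq(np.c_[d,-e],p-o,rcond=None)[0]; x=o+d*s[0]; y=p+e*s[1]
    return (x+y)/2, np.linalg.norm(x-y)
def proj(n,X):
    c=C[n]; q=c["R"]@np.array(X,float)+c["t"]; s=q[:2]/q[2]
    return s*(1+c["k1"]*(s@s))*K(c)+[c["cx"],c["cy"]]
E
python3 - <<'E'
import cv2,numpy as np
t=cv2.imread("pics/top0.png"); s=cv2.imread("pics/side0.png")
a=cv2.resize(t[120:255,195:355],None,fx=5,fy=5,interpolation=cv2.INTER_CUBIC)[:,:800]
cv2.imwrite("pics/c1.png",a[:600]); 
b=cv2.resize(s[95:245,265:405],None,fx=4,fy=4,interpolation=cv2.INTER_CUBIC)
cv2.imwrite("pics/c2.png",b)
E
```

```text
(no output)
```

View pics/c1.png

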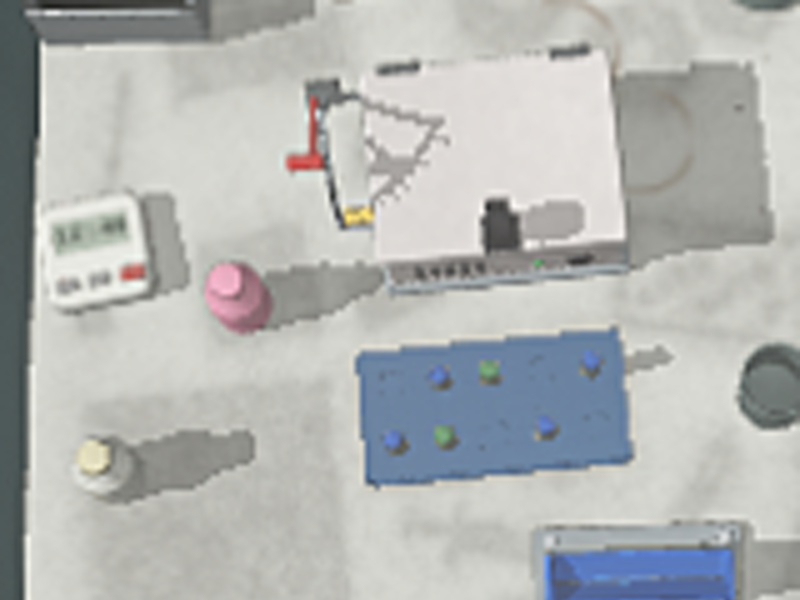

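View pics/c2.png

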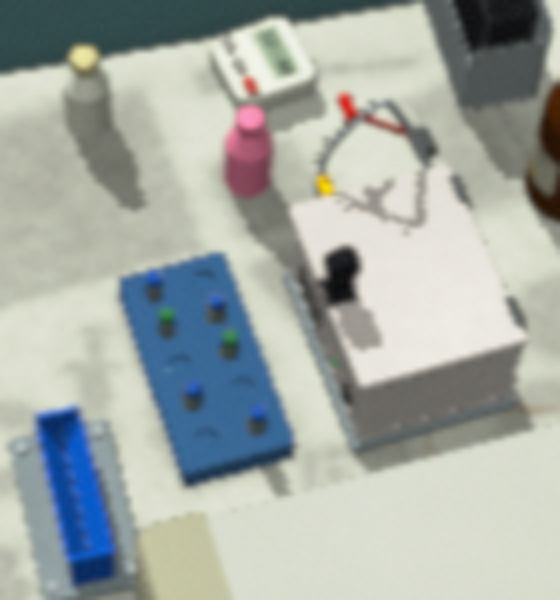

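The crops confirm it. The white bottle with the cream cap is at crop (94,457) in the top view and (84,58) in the side view; the pink one is the look-alike. The red pin is at the left end of the red arm, the yellow pin at the lid's left edge, and the black knob head near crop (497,210). Next I measure with masks.

```bash
cat > m.py <<'E'
from h import *
np.set_printoptions(precision=4,suppress=True)
I={n:cv2.imread(f"pics/{n}0.png") for n in C}
H={n:cv2.cvtColor(I[n],cv2.COLOR_BGR2HSV) for n in C}
def blob(n,lo,hi,box,big=True):
    x0,y0,x1,y1=box; m=cv2.inRange(H[n][y0:y1,x0:x1],np.array(lo),np.array(hi))
    k,l,st,ce=cv2.connectedComponentsWithStats(m); i=1+np.argmax(st[1:,4])
    return ce[i]+[x0,y0], st[i], (l==i), (x0,y0)
def rect(b):
    y,x=np.nonzero(b[2]); return cv2.minAreaRect(np.c_[x,y].astype(np.float32)+np.float32(b[3]))
cap=[blob(n,(18,35,120),(35,255,255),b) for n,b in(("top",(205,200,225,225)),("side",(278,100,296,125)))]
yel=[blob(n,(20,120,120),(35,255,255),b) for n,b in(("top",(250,150,275,170)),("side",(338,130,355,150)))]
red=[blob(n,(0,120,100),(8,255,255),b) for n,b in(("top",(248,130,270,158)),("side",(345,112,375,135)))]
knb=[blob(n,(0,0,0),(180,255,60),b) for n,b in(("top",(285,155,305,172)),("side",(342,150,360,172)))]
cra=[blob(n,(108,150,60),(125,255,255),b) for n,b in(("top",(300,222,347,252)),("side",(262,190,300,245)))]
for nm,b in(("cap",cap),("yel",yel),("red",red),("knb",knb),("cra",cra)):
    print(nm,b[0][0],b[0][1],b[1][0],b[1][1],*two(b[0][0],b[1][0]))
print("captop",plane("top",cap[0][0],.074),plane("side",cap[1][0],.074))
for i,n in enumerate(("top","side")):
    r=rect(cra[i]); bp=cv2.boxPoints(r); print(n,r); print(np.array([plane(n,p,.048) for p in bp]))
# lid outline, top view
m=cv2.inRange(H["top"][120:185,250:330],np.array((0,0,195)),np.array((180,40,255)))
cv2.imwrite("pics/lid.png",cv2.resize(m,None,fx=5,fy=5,interpolation=0))
E
python3 m.py
```

```text
cap [213.3333 211.1111] [ 5  8  7  7 36] [285.4902 109.4706] [ 4  6  8  9 51] [0.5268 0.4163 0.0765] 0.001721981633077666
yel [265.9 162.7] [14 12  5  3 10] [345.5882 140.9412] [ 6  9  4  5 17] [0.663  0.2637 0.097 ] 0.001513662605377905
red [256.4074 149.2593] [ 5 10  7 14 27] [351.4    121.3333] [ 5  7  4  6 15] [0.6838 0.2847 0.153 ] 0.005808307719335831
knb [292. 161.] [7 6 1 1 1] [349.72   163.8267] [ 4  8  8 13 75] [0.6596 0.1878 0.1053] 0.009160437390732228
cra [304.  233.5] [ 4 10  1  4  4] [283.6472 218.6447] [ 13   8  19  43 394] [ 0.4698  0.1579 -0.083 ] 0.011112193825980875
captop [0.5263 0.4167 0.074 ] [0.528  0.4184 0.074 ]
top ((304.0, 233.5), (3.0, 0.0), -90.0)
[[0.4575 0.1563 0.048 ]
 [0.4575 0.1563 0.048 ]
 [0.4663 0.1562 0.048 ]
 [0.4663 0.1562 0.048 ]]
side ((283.8824157714844, 218.52944946289062), (42.6862678527832, 11.641709327697754), 75.96376037597656)
[[0.4425 0.157  0.048 ]
 [0.4732 0.159  0.048 ]
 [0.4764 0.0368 0.048 ]
 [0.447  0.0354 0.048 ]]
```

```bash
cat >> m.py <<'E'
print("-----")
print(H["top"][236,302:346:4].tolist()); print(H["top"][160:170:2,294].tolist())
b=blob("top",(100,110,60),(125,255,255),(300,222,347,252)); r=rect(b); print(b[0],b[1],r)
print(np.array([plane("top",p,.048) for p in cv2.boxPoints(r)]), plane("top",r[0],.048))
print("cradle 2view",*two(r[0],rect(cra[1])[0]))
k=blob("top",(0,0,0),(180,255,85),(285,155,305,172)); print("knob",k[0],k[1],*two(k[0],knb[1][0]),plane("top",k[0],.115))
# red pin bits and lid quad
for n in C: 
    y,x=np.nonzero((H[n][...,1]>100)&((H[n][...,0]<9)|(H[n][...,0]>172))); 
    q=[(a,c) for a,c in zip(x,y) if (245<a<275 and 125<c<160 if n=="top" else 340<a<375 and 110<c<140)]; print(n,q)
E
python3 m.py | sed -n '/-----/,$p'
```

```text
-----
[[90, 10, 184], [111, 50, 107], [111, 59, 125], [110, 98, 162], [109, 98, 162], [112, 118, 160], [112, 110, 157], [112, 114, 154], [112, 114, 154], [112, 112, 152], [41, 15, 136]]
[[20, 8, 95], [0, 0, 83], [0, 6, 88], [0, 6, 83], [20, 10, 76]]
[323.2945 234.9679] [  4   8  38  11 343] ((322.5, 235.0), (10.0, 37.0), 90.0)
[[0.4721 0.1562 0.048 ]
 [0.4709 0.0484 0.048 ]
 [0.4417 0.049  0.048 ]
 [0.443  0.1564 0.048 ]] [0.4569 0.1026 0.048 ]
cradle 2view [0.4594 0.1024 0.0335] 0.0020052403884662363
knob [294.4565 165.5217] [ 7  6  7  9 46] [0.6507 0.1809 0.115 ] 0.004094351101977131 [0.6486 0.1808 0.115 ]
side [(np.int64(350), np.int64(119)), (np.int64(351), np.int64(119)), (np.int64(352), np.int64(119)), (np.int64(350), np.int64(120)), (np.int64(351), np.int64(120)), (np.int64(352), np.int64(120)), (np.int64(350), np.int64(121)), (np.int64(351), np.int64(121)), (np.int64(352), np.int64(121)), (np.int64(351), np.int64(122)), (np.int64(352), np.int64(122)), (np.int64(353), np.int64(122)), (np.int64(351), np.int64(123)), (np.int64(352), np.int64(123)), (np.int64(353), np.int64(123))
[... 522 characters left out ...]
.int64(257), np.int64(150)), (np.int64(253), np.int64(151)), (np.int64(254), np.int64(151)), (np.int64(255), np.int64(151)), (np.int64(256), np.int64(151)), (np.int64(257), np.int64(151)), (np.int64(258), np.int64(151)), (np.int64(252), np.int64(152)), (np.int64(253), np.int64(152)), (np.int64(254), np.int64(152)), (np.int64(255), np.int64(152)), (np.int64(256), np.int64(152)), (np.int64(257), np.int64(152)), (np.int64(258), np.int64(152)), (np.int64(259), np.int64(152)), (np.int64(253), np.int64(153)), (np.int64(254), np.int64(153)), (np.int64(255), np.int64(153)), (np.int64(256), np.int64(153)), (np.int64(257), np.int64(153)), (np.int64(258), np.int64(153)), (np.int64(259), np.int64(153))]
```

View pics/lid.png

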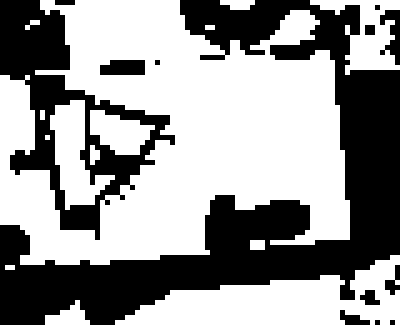

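```bash
python3 - <<'E'
from h import *
np.set_printoptions(precision=4,suppress=True)
c1=lambda x,y:((x+.5)/5-.5+195,(y+.5)/5-.5+120)
c2=lambda x,y:((x+.5)/4-.5+265,(y+.5)/4-.5+95)
P={}
for nm,t,s,z in(("FR",(627,240),(365,385),.097),("BR",(608,52),(524,338),.097),("FL",(376,262),(292,203),.097),
  ("hingeL",(398,68),(460,190),.097),("hingeR",(570,50),(515,315),.097)):
    a=plane("top",c1(*t),z); b=plane("side",c2(*s),z); print(nm,a,b,*two(c1(*t),c2(*s)))
    P[nm]=a[:2]
for i,j in(("FR","FL"),("hingeR","hingeL")):
    d=P[j]-P[i]; print("yaw",np.degrees(np.arctan2(-d[0],d[1])),np.linalg.norm(d))
d=P["BR"]-P["FR"]; print("yaw",np.degrees(np.arctan2(d[1],d[0])),np.linalg.norm(d))
for t in((255.5,152.),(256,152)):
  for s in((351.3,121),(351,120.5)): print("red",*two(t,s))
print("yel",*two((266,162.7),(345.6,140.9)))
# knob head: top c1 (497,210)
for t,s in(((495,205),(345,262)),((497,212),(342,260))): print("knob",*two(c1(*t),c2(*s)),plane("top",c1(*t),.129))
# rack & cradle plates
for p in((540,528),(748,523)): print("plate far corners",plane("top",c1(*p),.01))
for p in((10,440),(105,425),(135,590)): print("plate side",plane("side",c2(*p),.01))
for p in((357,355),(616,330),(632,460),(368,486)): print("rack",plane("top",c1(*p),.05))
E
```

```text
FR [0.6462 0.1082 0.097 ] [0.6522 0.1101 0.097 ] [0.6486 0.1083 0.0997] 0.005836276457089255
BR [0.759  0.1179 0.097 ] [0.7614 0.1216 0.097 ] [0.7581 0.118  0.1037] 0.0022788339205581164
FL [0.6346 0.2522 0.097 ] [0.6394 0.2545 0.097 ] [0.6363 0.2521 0.1002] 0.004737054128368567
hingeL [0.7504 0.2403 0.097 ] [0.7524 0.2406 0.097 ] [0.7513 0.2403 0.0972] 0.0018765333667126842
hingeR [0.7604 0.1401 0.097 ] [0.7606 0.1394 0.097 ] [0.761  0.1401 0.0956] 0.00020197439765349412
yaw 4.601295777085166 0.14449690795694053
yaw 5.717700968677852 0.1007025013781224
yaw 4.932873567683931 0.1132220804259323
red [0.681  0.2879 0.1488] 0.0017014873718747667
red [0.68   0.2875 0.1518] 0.0013990055072626104
red [0.6804 0.2862 0.1512] 0.0017603133388616665
red [0.6794 0.2859 0.1542] 0.0014583866827038634
yel [0.6628 0.2633 0.0977] 0.001595387795742231
knob [0.6569 0.1825 0.1312] 0.0039121041358599045 [0.6594 0.1827 0.129 ]
knob [0.6529 0.1813 0.136 ] 0.0012981477100713343 [0.6554 0.1816 0.129 ]
plate far corners [0.4908 0.161  0.01  ]
plate far corners [0.4924 0.0363 0.01  ]
plate side [0.4248 0.1641 0.01  ]
plate side [0.4899 0.1616 0.01  ]
plate side [0.4855 0.0387 0.01  ]
rack [0.5895 0.2672 0.05  ]
rack [0.603  0.1146 0.05  ]
rack [0.5254 0.1061 0.05  ]
rack [0.5117 0.2603 0.05  ]
```

```bash
cat > go.py <<'E'
from h import *
from scipy.spatial.transform import Rotation as Ro
np.set_printoptions(precision=4,suppress=True)
D=np.pi/180
def row(p,z,y,grasp=True,start=None):
    """row to bring grasp point (or TCP) to p with tool axes z,y"""
    s=ctrl.observe(); p0,R0=start or (s["tool_pos"],Ro.from_quat(s["orientation"]))
    z=np.array(z,float); z/=np.linalg.norm(z); y=np.array(y,float); y-=z*(y@z); y/=np.linalg.norm(y)
    R=Ro.from_matrix(np.c_[np.cross(y,z),y,z]); t=np.array(p,float)+(0.011*z if grasp else 0)
    w=(R0.inv()*R).as_rotvec(); d=R0.inv().apply(t-p0)
    print("row",np.round(np.r_[d/.8,w/(np.pi/2)],4),"dist %.3f turn %.0f"%(np.linalg.norm(d),np.degrees(np.linalg.norm(w))))
    return t,R
def st():
    s=ctrl.observe(); R=Ro.from_quat(s["orientation"])
    print("t %.2f grasp"%s["time"],R.apply([0,0,-.011])+s["tool_pos"],"z",R.apply([0,0,1]),"y",R.apply([0,1,0]),"q",s["joint_positions"],"F",s["wrist_force"],"w",s["gripper_width"]*93,"gf",s["grasp_force"])
E
python3 - <<'E'
from go import *
ph=38.4*D; y=[np.sin(ph),-np.cos(ph),0]
print("tape",plane("top",(210,267),.01),"timer",plane("top",(214,170),.025),"pink",plane("top",(240.5,176),.078))
print("box",plane("top",(378,229),.0),plane("top",(384,205),.25),plane("side",(322,350),0),plane("side",(300,225),.25), two((384,205),(300,225)))
row([.33,-.1,.28],[0,0,-1],y,False)
row([.42,.18,.28],[0,0,-1],y,False)
E
```

```text
tape [0.3686 0.4365 0.01  ] timer [0.6594 0.4278 0.025 ] pink [0.6281 0.339  0.078 ]
box [ 0.4778 -0.0664  0.    ] [ 0.5111 -0.0502  0.25  ] [ 0.4854 -0.2389  0.    ] [ 0.4821 -0.0209  0.25  ] (array([ 0.49  , -0.0434,  0.3062]), np.float64(0.024172791643376837))
row [ 0.3135 -0.3915 -0.0669 -0.0006 -0.0001 -0.1327] dist 0.405 turn 12
row [ 0.5702 -0.6547 -0.0666 -0.0006 -0.0001 -0.1327] dist 0.697 turn 12
```

```bash
python3 -m jog '[[[0.15,-0.2,-0.065,0,0,-0.06,60],[0.3135,-0.3915,-0.067,0,0,-0.13,60],[0.3135,-0.3915,-0.067,0,0,-0.13,60],[0.3135,-0.3915,-0.067,0,0,-0.13,60],[0.3135,-0.3915,-0.067,0,0,-0.13,60],[0.3135,-0.3915,-0.067,0,0,-0.13,60],[0.3135,-0.3915,-0.067,0,0,-0.13,60],[0.57,-0.655,-0.067,0,0,-0.13,60]]]' 10
python3 - <<'E'
from go import *
st()
ph=38.4*D; y=[np.sin(ph),-np.cos(ph),0]; a=40*D
z=np.array([np.cos(ph)*np.cos(a),np.sin(ph)*np.cos(a),-np.sin(a)])
row([.42,.18,.28],[0,0,-1],y,False)
row(np.array([.527,.417,.046])-.13*z,z,y)
E
```

```text
time: 1.1
tool_pos: [0.3493, -0.0399, 0.2806]
orientation: [0.945, 0.326, 0.0, 0.0]
wrist_force: [0.9, -0.7, -0.0]
gripper_width: 0.643
grasp_force: 0.0
t 1.10 grasp [ 0.3493 -0.0399  0.2916] z [ 0.0011 -0.0006 -1.    ] y [ 0.6163 -0.7875  0.0011] q [-0.2462 -0.0959  2.0299 -0.0003  1.2064  0.6607] F [ 0.8674 -0.6776 -0.0416] w 59.78571168836145 gf 0.0
row [ 0.239  -0.162   0.0007  0.0007 -0.0003 -0.0039] dist 0.231 turn 0
row [ 0.4129 -0.3124  0.1975  0.0024  0.5552 -0.0034] dist 0.443 turn 50
```

```bash
python3 -m jog '[[[0.08,-0.055,0,0,0,0,60],[0.16,-0.11,0,0,0,0,60],[0.239,-0.165,0.02,0,0.15,0,60],[0.3,-0.22,0.08,0,0.3,0,60],[0.36,-0.27,0.14,0,0.42,0,60],[0.413,-0.312,0.1975,0,0.555,0,60],[0.413,-0.312,0.1975,0,0.555,0,60],[0.413,-0.312,0.1975,0,0.555,0,60]]]'
python3 - <<'E'
from go import *
st()
ph=38.4*D; y=[np.sin(ph),-np.cos(ph),0]; a=40*D
z=np.array([np.cos(ph)*np.cos(a),np.sin(ph)*np.cos(a),-np.sin(a)])
row(np.array([.527,.417,.046])-.06*z,z,y)
row(np.array([.527,.417,.046]),z,y)
E
```

```text
time: 2.1
tool_pos: [0.4271, 0.3104, 0.2024]
orientation: [0.871, 0.334, 0.317, -0.174]
wrist_force: [-0.2, 0.2, 0.0]
gripper_width: 0.647
grasp_force: 0.0
t 2.10 grasp [0.4223 0.3047 0.2105] z [ 0.4349  0.5151 -0.7386] y [ 0.6916 -0.7164 -0.0923] q [0.3739 0.1471 2.2124 1.269  0.3424 0.0766] F [-0.1522  0.2342  0.0459] w 60.163220418745325 gf 0.0
row [-0.0044  0.0007  0.2073 -0.0856  0.0903  0.0008] dist 0.166 turn 11
row [ 0.0062  0.0108  0.2808 -0.0856  0.0903  0.0008] dist 0.225 turn 11
```

```bash
python3 -m jog '[[[-0.012,-0.008,0.14,-0.0856,0.09,0,60],[-0.012,-0.008,0.14,-0.0856,0.09,0,60],[-0.012,-0.008,0.14,-0.0856,0.09,0,60],[-0.012,-0.008,0.14,-0.0856,0.09,0,60]]]'
python3 - <<'E'
from go import *
st()
ph=38.4*D; y=[np.sin(ph),-np.cos(ph),0]; a=40*D
z=np.array([np.cos(ph)*np.cos(a),np.sin(ph)*np.cos(a),-np.sin(a)])
row(np.array([.527,.417,.046])-.06*z,z,y)
row(np.array([.527,.417,.046]),z,y)
im=eyes.camera("side"); cv2.imwrite("pics/s2.png",cv2.resize(im[60:260,180:430],None,fx=3,fy=3))
E
```

```text
time: 2.6
tool_pos: [0.4485, 0.3653, 0.1666]
orientation: [0.847, 0.314, 0.386, -0.187]
wrist_force: [0.2, 0.6, -0.3]
gripper_width: 0.643
grasp_force: 0.0
t 2.60 grasp [0.4426 0.3592 0.1735] z [ 0.536   0.5587 -0.6329] y [ 0.6762 -0.733  -0.0745] q [ 0.4896  0.3226  2.216   2.3686  0.3524 -0.9375] F [ 0.1803  0.5501 -0.2817] w 59.82953849489422 gf 0.0
row [-0.041   0.0238  0.1232 -0.067  -0.0049 -0.006 ] dist 0.106 turn 6
row [-0.0415  0.0317  0.1978 -0.067  -0.0049 -0.006 ] dist 0.164 turn 6
```

View pics/s2.png

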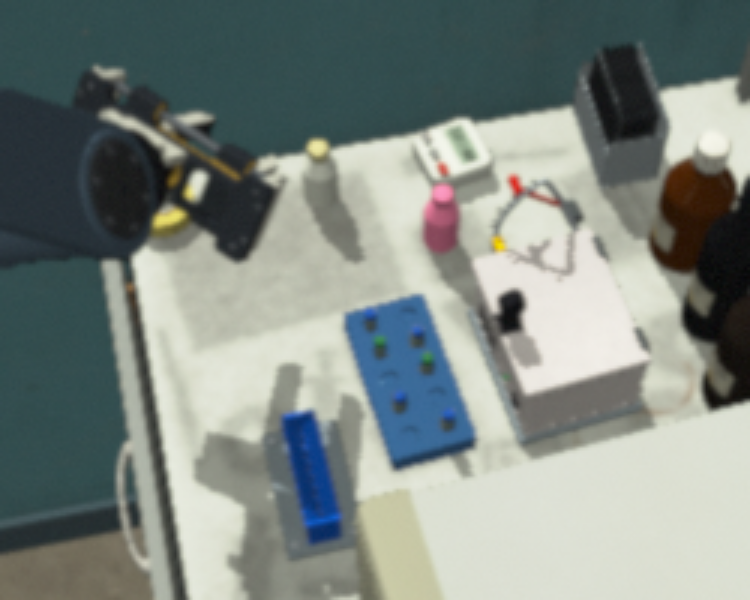

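```bash
python3 -m jog '[[[-0.041,0.0238,0.123,-0.067,-0.005,-0.006,60],[-0.041,0.0238,0.123,-0.067,-0.005,-0.006,60],[-0.041,0.0238,0.123,-0.067,-0.005,-0.006,60],[-0.041,0.0238,0.123,-0.067,-0.005,-0.006,60],[-0.041,0.0238,0.123,-0.067,-0.005,-0.006,60]]]'
python3 - <<'E'
from go import *
st()
ph=38.4*D; y=[np.sin(ph),-np.cos(ph),0]; a=40*D
z=np.array([np.cos(ph)*np.cos(a),np.sin(ph)*np.cos(a),-np.sin(a)])
row(np.array([.527,.417,.046])-.06*z,z,y)
row(np.array([.527,.417,.046]),z,y)
E
```

```text
time: 3.28
tool_pos: [0.497, 0.3935, 0.0789]
orientation: [0.856, 0.298, 0.399, -0.14]
wrist_force: [-0.5, -0.5, 0.9]
gripper_width: 0.646
grasp_force: 0.0
t 3.27 grasp [0.4904 0.3883 0.086 ] z [ 0.599   0.4776 -0.6428] y [ 0.6224 -0.7827 -0.0015] q [ 0.5591  0.5889  2.1016  2.9294  0.4269 -1.4487] F [-0.5226 -0.4558  0.9156] w 60.03978816504012 gf 0.0
row [-0.0009  0.0003  0.0017 -0.0014 -0.     -0.0001] dist 0.002 turn 0
row [-0.0009  0.0005  0.0767 -0.0014 -0.     -0.0001] dist 0.061 turn 0
```

```bash
python3 -m jog '[[[0,0.0005,0.038,0,0,0,60],[-0.001,0.0005,0.0765,0,0,0,60],[-0.001,0.0005,0.0765,0,0,0,60],[-0.001,0.0005,0.0765,0,0,0,30],[-0.001,0.0005,0.0765,0,0,0,20],[-0.001,0.0005,0.0765,0,0,0,20],[-0.001,0.0005,0.0765,0,0,0,20],[-0.001,0.0005,0.0765,0,0,0,20]]]' 20
python3 -c "
from go import *
st()"
```

```text
time: 4.28
tool_pos: [0.5338, 0.4222, 0.0386]
orientation: [0.856, 0.298, 0.399, -0.14]
wrist_force: [-2.4, -2.8, 7.9]
gripper_width: 0.371
grasp_force: 20.0
t 4.28 grasp [0.5272 0.417  0.0457] z [ 0.5997  0.4772 -0.6424] y [ 0.622  -0.783  -0.0009] q [ 0.5697  0.7202  1.9798  2.9549  0.4357 -1.4659] F [-2.3792 -2.7664  7.871 ] w 34.522678704812655 gf 19.991425573825836
```

```bash
python3 - <<'E'
from go import *
ph=38.4*D; y=[np.sin(ph),-np.cos(ph),0]; a=40*D
z=np.array([np.cos(ph)*np.cos(a),np.sin(ph)*np.cos(a),-np.sin(a)])
row([.527,.417,.09],z,y)
row([.46,.33,.20],z,y)
row([.43,.28,.27],[0,0,-1],y)
E
```

```text
row [ 0.0423 -0.0002 -0.0357 -0.0009 -0.0004 -0.    ] dist 0.044 turn 0
row [ 0.0621  0.0327 -0.2261 -0.0009 -0.0004 -0.    ] dist 0.189 turn 0
row [ 0.0749  0.0582 -0.3396 -0.0009 -0.5559  0.0004] dist 0.282 turn 50
```

```bash
python3 -m jog '[[[0.042,0,-0.0357,0,0,0,20],[0.052,0.016,-0.12,0,0,0,20],[0.062,0.0327,-0.18,0,-0.1,0,20],[0.065,0.04,-0.23,0,-0.2,0,20],[0.07,0.05,-0.29,0,-0.4,0,20],[0.075,0.058,-0.34,0,-0.556,0,20],[0.075,0.058,-0.34,0,-0.556,0,20],[0.075,0.058,-0.34,0,-0.556,0,20]]]'
python3 - <<'E'
from go import *
st()
ph=38.4*D; y=[np.sin(ph),-np.cos(ph),0]
row([.43,.28,.27],[0,0,-1],y)
E
```

```text
time: 5.28
tool_pos: [0.4546, 0.3906, 0.1902]
orientation: [0.87, 0.346, 0.283, -0.206]
wrist_force: [-0.6, -0.1, 0.1]
gripper_width: 0.373
grasp_force: 20.0
t 5.28 grasp [0.4507 0.3845 0.1985] z [ 0.3502  0.5549 -0.7546] y [ 0.7191 -0.6755 -0.163 ] q [0.4822 0.2952 2.0362 1.1299 0.3725 0.3074] F [-0.5921 -0.1391  0.1023] w 34.65649884807344 gf 19.992856979370117
row [-0.0309  0.0573 -0.1523 -0.1322 -0.4362  0.0527] dist 0.133 turn 41
```

```bash
python3 -m jog '[[[-0.031,0.057,-0.152,-0.132,-0.436,0.053,20],[-0.031,0.057,-0.152,-0.132,-0.436,0.053,20],[-0.031,0.057,-0.152,-0.132,-0.436,0.053,20],[-0.031,0.057,-0.152,-0.132,-0.436,0.053,20],[-0.031,0.057,-0.152,-0.132,-0.436,0.053,20],[-0.031,0.057,-0.152,-0.132,-0.436,0.053,20]]]'
python3 - <<'E'
from go import *
st(); a=40*D
row([.458,.100,.20],[0,-np.sin(a),-np.cos(a)],[1,0,0])
row([.458,.15,.25],[0,-np.sin(a/2),-np.cos(a/2)],[1,-.2,0])
E
```

```text
time: 6.02
tool_pos: [0.4306, 0.2818, 0.2581]
orientation: [0.944, 0.329, 0.001, -0.001]
wrist_force: [-0.0, 0.0, -0.4]
gripper_width: 0.373
grasp_force: 20.0
t 6.03 grasp [0.4306 0.2817 0.2691] z [ 0.0019  0.0026 -1.    ] y [ 0.6221 -0.7829 -0.0009] q [0.4882 0.2523 1.7055 0.0016 1.181  1.3869] F [-0.0327  0.0466 -0.4241] w 34.69401028563994 gf 19.99321013689041
row [-0.1203  0.2062  0.0826 -0.1993 -0.4157 -0.5487] dist 0.202 turn 64
row [-0.0787  0.154   0.0227 -0.117  -0.1965 -0.4497] dist 0.140 turn 45
```

```bash
python3 -m jog '[[[-0.04,0.07,0.01,-0.06,-0.1,-0.22,20],[-0.079,0.154,0.0227,-0.117,-0.1965,-0.45,20],[-0.12,0.206,0.0826,-0.2,-0.4157,-0.5487,20],[-0.12,0.206,0.0826,-0.2,-0.4157,-0.5487,20],[-0.12,0.206,0.0826,-0.2,-0.4157,-0.5487,20],[-0.12,0.206,0.0826,-0.2,-0.4157,-0.5487,20],[-0.12,0.206,0.0826,-0.2,-0.4157,-0.5487,20],[-0.12,0.206,0.0826,-0.2,-0.4157,-0.5487,20]]]'
python3 - <<'E'
from go import *
st(); a=40*D
for z in(.1,.059): row([.458,.107,z],[0,-np.sin(a),-np.cos(a)],[1,0,0])
im=eyes.camera("top"); cv2.imwrite("pics/t3.png",cv2.resize(im[130:280,190:400],None,fx=3,fy=3))
cv2.imwrite("pics/s3.png",cv2.resize(eyes.camera("side")[110:270,220:380],None,fx=3,fy=3))
a=cv2.imread("pics/t3.png");b=cv2.imread("pics/s3.png")[:450]
cv2.imwrite("pics/m3.png",cv2.resize(cv2.hconcat([a,b]),None,fx=.72,fy=.72))
E
```

```text
time: 7.02
tool_pos: [0.457, 0.0918, 0.1919]
orientation: [0.666, 0.664, -0.241, 0.241]
wrist_force: [-0.1, -0.0, -1.0]
gripper_width: 0.37
grasp_force: 20.0
t 7.03 grasp [0.457  0.0989 0.2003] z [-0.0013 -0.6402 -0.7682] y [ 1.     -0.0034  0.0012] q [ 0.4361  0.4366  1.7967 -0.6437  1.3095  0.7408] F [-0.0546 -0.05   -1.0283] w 34.42695176335892 gf 19.992588758468628
row [ 0.088   0.0011  0.0898 -0.0008 -0.0021 -0.0021] dist 0.101 turn 0
row [ 0.1208  0.001   0.1292 -0.0008 -0.0021 -0.0021] dist 0.142 turn 0
```

View pics/m3.png

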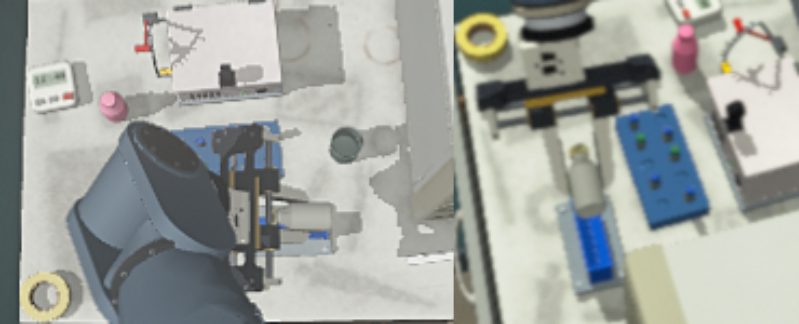

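```bash
python3 - <<'E'
from go import *
c1=lambda x,y:((x+.5)/5-.5+195,(y+.5)/5-.5+120)
c2=lambda x,y:((x+.5)/4-.5+265,(y+.5)/4-.5+95)
for a,b in(((368,486),(120,280)),((357,355),(222,255)),((616,330),(292,450)),((632,460),(187,482)),((394,440),(153,283)),((545,427),(193,393)),((444,436),(166,320)),((590,360),(258,415))): print(*two(c1(*a),c2(*b)))
E
```

```text
[0.5183 0.263  0.0247] 0.006317182044457343
[0.5955 0.27   0.022 ] 0.0012154508851970733
[0.6098 0.1141 0.014 ] 0.0009775269063545598
[0.5329 0.1056 0.0137] 0.004147352478375619
[0.5408 0.246  0.0417] 0.00164095947028361
[0.5487 0.1571 0.04  ] 0.0031548436135133686
[0.5435 0.2167 0.0392] 0.0020339491388968586
[0.5875 0.1301 0.0433] 0.002073285638478297
```

```bash
python3 -m jog '[[[0.044,0,0.045,0,0,0,20],[0.088,0.001,0.09,0,0,0,20],[0.105,0.001,0.11,0,0,0,20],[0.112,0.001,0.119,0,0,0,20],[0.119,0.001,0.1275,0,0,0,20],[0.119,0.001,0.1275,0,0,0,20]]]'
python3 -c "
from go import *
st()"
```

```text
time: 7.88
tool_pos: [0.4586, 0.0992, 0.0531]
orientation: [0.665, 0.664, -0.242, 0.242]
wrist_force: [0.3, -0.4, -0.1]
gripper_width: 0.371
grasp_force: 20.0
t 7.88 grasp [0.4586 0.1063 0.0615] z [-0.0001 -0.6429 -0.766 ] y [ 1.     -0.0021  0.0017] q [ 0.4488  0.6806  1.8315 -0.7081  1.0985  0.9354] F [ 0.3449 -0.418  -0.1429] w 34.479249580476335 gf 19.99162405729294
```

```bash
python3 -m jog '[[[0.0008,0,0.001,0,0,0,20],[0.0016,0,0.002,0,0,0,20],[0.0024,0,0.0029,0,0,0,20],[0.0024,0,0.0029,0,0,0,20]]]'
python3 -c "
from go import *
st()"
```

```text
time: 8.38
tool_pos: [0.4588, 0.0992, 0.0517]
orientation: [0.665, 0.663, -0.242, 0.243]
wrist_force: [-3.5, 2.2, 16.9]
gripper_width: 0.368
grasp_force: 20.0
t 8.38 grasp [0.4588 0.1063 0.0601] z [ 0.001  -0.6448 -0.7644] y [ 1.     -0.0014  0.0025] q [ 0.4497  0.6843  1.8311 -0.7112  1.0978  0.9394] F [-3.5104  2.1604 16.8916] w 34.20660445471051 gf 20.009150505065918
```

```bash
python3 -m jog '[[[-0.0008,0,-0.001,0,0,0,38],[-0.0008,0,-0.001,0,0,0,45],[-0.0008,0,-0.001,0,0,0,60],[-0.0008,0,-0.001,0,0,0,60],[0,0,-0.06,0,0,0,60],[0,0,-0.12,0,0,0,60],[0,0,-0.2,0,0,0,60],[0,0,-0.25,0,0,0,60]]]'
python3 - <<'E'
from go import *
st()
t=eyes.camera("top"); s=eyes.camera("side")
cv2.imwrite("pics/top4.png",t);cv2.imwrite("pics/side4.png",s)
f=lambda im,k:cv2.resize(im,None,fx=k,fy=k,interpolation=cv2.INTER_CUBIC)
cv2.imwrite("pics/m4.png",cv2.hconcat([f(t[205:265,290:360],5.5)[:330],f(s[175:235,250:320],5.5)[:330]]))
E
```

```text
time: 9.38
tool_pos: [0.4585, 0.2296, 0.2049]
orientation: [0.665, 0.664, -0.241, 0.242]
wrist_force: [-0.2, 0.7, 0.3]
gripper_width: 0.646
grasp_force: 0.0
t 9.38 grasp [0.4585 0.2366 0.2134] z [ 0.0012 -0.6423 -0.7664] y [ 1.     -0.0009  0.0023] q [ 0.6447  0.5514  1.5657 -0.5414  1.5016  0.8191] F [-0.1857  0.6775  0.2532] w 60.089647894203004 gf 0.0
```

View pics/m4.png

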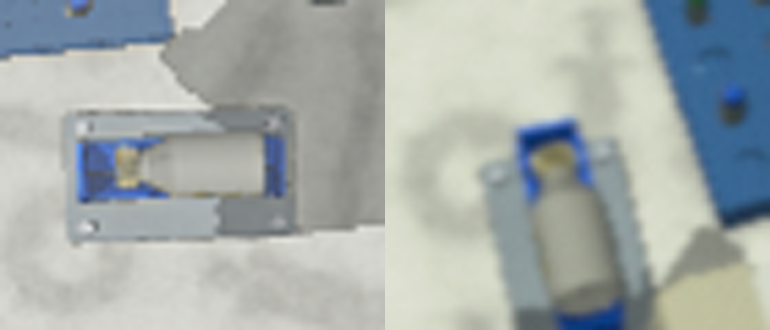

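The bottle lies down in the trough, cap to the left. Its body spans crop x 115–268 against the trough's 78–288, so it sits about 4 mm off centre, which is within limits. Next is the knob.

```bash
python3 - <<'E'
from go import *
ps=5*D; yt=[np.sin(ps),-np.cos(ps),0]
row([.50,.21,.28],[0,0,-1],[.7,-.7,0])
row([.60,.19,.28],[0,0,-1],yt)
row([.657,.182,.22],[0,0,-1],yt)
E
```

```text
row [-0.0703  0.0512 -0.0441  0.1771  0.4178  0.4783] dist 0.078 turn 59
row [-0.0891  0.1762 -0.0275  0.3301  0.3544  0.9022] dist 0.159 turn 92
row [-0.0485  0.247   0.0368  0.3301  0.3544  0.9022] dist 0.204 turn 92
```

```bash
python3 -m jog '[[[-0.07,0.05,-0.044,0.06,0.14,0.16,50],[-0.07,0.05,-0.044,0.12,0.28,0.32,50],[-0.07,0.05,-0.044,0.177,0.418,0.478,50],[-0.07,0.05,-0.044,0.177,0.418,0.478,50],[-0.07,0.05,-0.044,0.177,0.418,0.478,50],[-0.089,0.176,-0.0275,0.23,0.4,0.62,50],[-0.089,0.176,-0.0275,0.33,0.3544,0.902,50],[-0.089,0.176,-0.0275,0.33,0.3544,0.902,50]]]' 45
python3 - <<'E'
from go import *
st(); ps=5*D; yt=[np.sin(ps),-np.cos(ps),0]
row([.657,.182,.20],[0,0,-1],yt)
E
```

```text
time: 10.48
tool_pos: [0.6006, 0.1853, 0.2634]
orientation: [0.99, 0.143, -0.007, 0.005]
wrist_force: [-0.7, -0.3, -0.2]
gripper_width: 0.539
grasp_force: 0.0
t 10.47 grasp [0.6007 0.1854 0.2743] z [-0.0133 -0.0123 -0.9998] y [ 0.2836 -0.9589  0.008 ] q [ 0.2291  0.472   1.3782 -0.0093  1.3071  1.5148] F [-0.6798 -0.2563 -0.178 ] w 50.1351381274746 gf 0.0
row [0.068  0.0232 0.092  0.0061 0.0098 0.1275] dist 0.093 turn 12
```

```bash
python3 -m jog '[[[0.068,0.023,0.06,0.006,0.01,0.1275,50],[0.068,0.023,0.06,0.006,0.01,0.1275,50],[0.068,0.023,0.092,0.006,0.01,0.1275,50],[0.068,0.023,0.092,0.006,0.01,0.1275,50]]]'
python3 - <<'E'
from go import *
st(); ps=5*D; yt=[np.sin(ps),-np.cos(ps),0]
row([.657,.182,.133],[0,0,-1],yt)
E
```

```text
time: 10.98
tool_pos: [0.6543, 0.1842, 0.1895]
orientation: [0.999, 0.049, -0.001, 0.0]
wrist_force: [0.4, 0.6, 0.3]
gripper_width: 0.54
grasp_force: 0.0
t 10.97 grasp [0.6544 0.1842 0.2005] z [-0.0018 -0.0003 -1.    ] y [ 0.0975 -0.9952  0.0002] q [0.2059 0.6238 1.3141 0.     1.2055 1.679 ] F [0.3829 0.648  0.3065] w 50.26127140346439 gf 0.0
row [0.0032 0.003  0.0844 0.0001 0.0012 0.0066] dist 0.068 turn 1
```

```bash
python3 -m jog '[[[0.003,0.003,0.03,0,0,0.006,50],[0.003,0.003,0.06,0,0,0.006,50],[0.003,0.003,0.084,0,0,0.006,50],[0.003,0.003,0.084,0,0,0.006,30],[0.003,0.003,0.084,0,0,0.006,8],[0.003,0.003,0.084,0,0,0.006,8],[0.003,0.003,0.084,0,0,0.006,8],[0.003,0.003,0.084,0,0,0.006,8]]]' 45
python3 - <<'E'
from go import *
st()
E
```

```text
time: 11.98
tool_pos: [0.6586, 0.1831, 0.1249]
orientation: [0.999, 0.044, 0.002, -0.001]
wrist_force: [-1.4, 3.0, 2.9]
gripper_width: 0.147
grasp_force: 45.0
t 11.97 grasp [0.6586 0.1831 0.1359] z [ 0.0032  0.0015 -1.    ] y [ 0.0872 -0.9962 -0.0012] q [0.2028 0.6945 1.3575 0.0009 1.0862 1.6859] F [-1.4405  2.9734  2.9305] w 13.66184773181052 gf 44.998517632484436
```

```bash
python3 -m jog '[[[0.0046,0,-0.0116,0,-0.032,0,8],[0.01,0,-0.0228,0,-0.064,0,8],[0.017,0,-0.033,0,-0.095,0,8],[0.0246,0,-0.0429,0,-0.127,0,8],[0.0333,0,-0.0516,0,-0.159,0,8],[0.0428,0,-0.0596,0,-0.191,0,8],[0.0428,0,-0.0596,0,-0.191,0,8],[0.0428,0,-0.0596,0,-0.191,0,8]]]' 45
python3 - <<'E'
from go import *
st()
t=eyes.camera("top"); s=eyes.camera("side")
cv2.imwrite("pics/top5.png",t);cv2.imwrite("pics/side5.png",s)
f=lambda im,k:cv2.resize(im,None,fx=k,fy=k,interpolation=cv2.INTER_CUBIC)
cv2.imwrite("pics/m5.png",cv2.hconcat([f(t[120:190,235:305],5.7),f(s[100:170,320:390],5.7)]))
E
```

```text
time: 12.98
tool_pos: [0.691, 0.1861, 0.1689]
orientation: [0.988, 0.043, -0.151, 0.006]
wrist_force: [-3.3, 4.3, -14.7]
gripper_width: 0.149
grasp_force: 45.0
t 12.97 grasp [0.6943 0.1864 0.1794] z [-0.2977 -0.0252 -0.9543] y [ 0.0875 -0.9962 -0.001 ] q [0.1865 0.8852 0.9195 0.0305 1.6387 1.667 ] F [ -3.3477   4.2763 -14.7008] w 13.8973741894998 gf 44.99064087867737
```

View pics/m5.png

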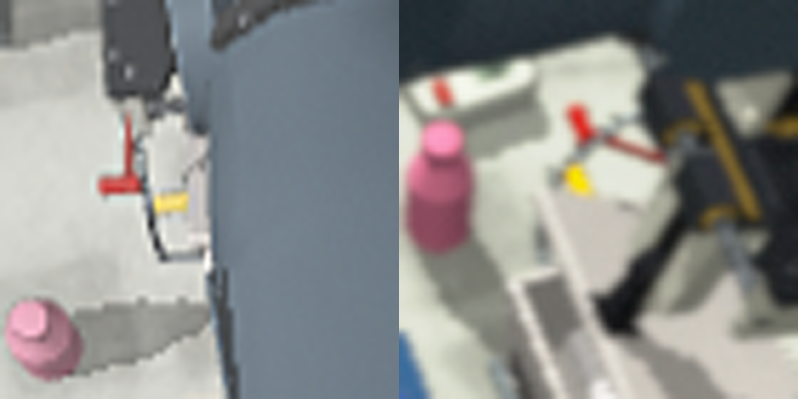

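The top half shows the red pin at crop (121,186) and the yellow pin at (171,203). The side half shows red at (181,123) and yellow at (179,181). The lid is up and held, but yellow is still below red. I'll solve for both angles from these pixels.

```bash
cat > ang.py <<'E'
from go import *
from scipy.optimize import least_squares
def fit(ty,sy,tr,sr,ty0=None,sy0=None,th0=.56,sth=.05):
    ps=5*D; xl=np.array([np.cos(ps),np.sin(ps),0]); yl=np.array([-np.sin(ps),np.cos(ps),0])
    pin=lambda th,y,dx,dz: np.array([.7525,.1905,.092])+xl*(dx-.075*np.cos(th))+yl*y+[0,0,dz+.075*np.sin(th)]
    def f(v):
        a,r,y1,y2,dx,dz,su,sv,tu,tv=v; T=np.array([tu,tv]);S=np.array([su,sv])
        e=[proj("top",pin(a,y1,dx,dz))+T-ty,proj("side",pin(a,y1,dx,dz))+S-sy,proj("top",pin(r,y2,dx,dz))+T-tr,proj("side",pin(r,y2,dx,dz))+S-sr]
        if ty0 is not None: e+=[proj("top",pin(0,y1,dx,dz))+T-ty0,proj("side",pin(0,y1,dx,dz))+S-sy0]
        return np.r_[np.concatenate(e)/.5,dx/.003,dz/.003,T,S,(a-th0)/sth]
    s=least_squares(f,[.56,.7,.08,.1,0,0,0,0,0,0]); C=np.linalg.inv(s.jac.T@s.jac)
    print("lid %.3f red %.3f diff %.3f"%(s.x[0],s.x[1],s.x[1]-s.x[0]),"sd",np.sqrt(np.diag(C))[:2],"cost",s.cost); print(s.x, s.fun)
E
python3 - <<'E'
from ang import *
H={n:cv2.cvtColor(cv2.imread(f"pics/{n}5.png"),cv2.COLOR_BGR2HSV) for n in C}
def cen(n,lo,hi,b):
    x0,y0,x1,y1=b; m=cv2.inRange(H[n][y0:y1,x0:x1],lo,hi); y,x=np.nonzero(m); print(n,len(x),x.min()+x0,x.max()+x0,y.min()+y0,y.max()+y0); return np.array([x.mean()+x0,y.mean()+y0])
ye=((18,90,100),(36,255,255)); re=((0,110,90),(9,255,255))
ty=cen("top",*ye,(258,150,272,160)); sy=cen("side",*ye,(345,126,358,138))
tr=cen("top",*re,(248,151,260,155)); sr=cen("side",*re,(345,115,356,126))
print(ty,sy,tr,sr)
fit(ty,sy,tr,sr)
fit(ty,sy,tr,sr,np.array([265.9,162.7]),np.array([345.6,140.9]))
E
```

```text
top 17 262 267 154 156
side 20 349 353 129 133
top 20 253 259 151 153
side 16 350 353 119 124
[264.6471 155.0588] [350.75 131.15] [255.85 152.05] [351.4375 121.1875]
lid 0.534 red 0.720 diff 0.186 sd [0.0391 0.0377] cost 1.6613504444329115
[ 0.5341  0.7197  0.0824  0.105  -0.003   0.0004 -0.4214 -0.6416  0.7545
  0.655 ] [-0.3277 -0.0844  0.4008  0.2085 -0.0495 -0.2432 -0.1901  0.1123 -1.0105
  0.1269  0.7545  0.655  -0.4214 -0.6416 -0.5187]
lid 0.561 red 0.747 diff 0.186 sd [0.0206 0.0199] cost 2.153141710836109
[ 0.5611  0.7471  0.0822  0.1046 -0.0042 -0.0001 -0.5648 -0.4529  0.6404
  0.8541] [-0.5161  0.1153  0.1813  0.1469 -0.1201 -0.2428 -0.1461  0.1783  0.316
 -0.2995  0.2472 -0.0987 -1.3858 -0.0301  0.6404  0.8541 -0.5648 -0.4529
  0.0229]
```

```bash
python3 -m jog '[[[0.005,0,-0.006,0,-0.021,0,8],[0.01,0,-0.012,0,-0.042,0,8],[0.0153,0,-0.0175,0,-0.064,0,8],[0.0153,0,-0.0175,0,-0.064,0,8],[0.0153,0,-0.0175,0,-0.064,0,8],[0.0153,0,-0.0175,0,-0.064,0,8]]]' 45
python3 - <<'E'
from ang import *
st()
t=eyes.camera("top"); s=eyes.camera("side")
I={"top":t,"side":s}
H={n:cv2.cvtColor(I[n],cv2.COLOR_BGR2HSV) for n in C}
def cen(n,lo,hi,b):
    x0,y0,x1,y1=b; m=cv2.inRange(H[n][y0:y1,x0:x1],lo,hi); y,x=np.nonzero(m); print(n,len(x),x.min()+x0,x.max()+x0,y.min()+y0,y.max()+y0); return np.array([x.mean()+x0,y.mean()+y0])
f=lambda im,k:cv2.resize(im,None,fx=k,fy=k,interpolation=cv2.INTER_CUBIC)
cv2.imwrite("pics/m6.png",cv2.vconcat([cv2.hconcat([f(t[130:180,240:310],5.7),f(s[100:150,320:390],5.7)]),cv2.resize(cv2.hconcat([t[200:270,290:370],s[170:240,245:325]]),(798,280))]))
ye=((18,90,100),(36,255,255)); re=((0,110,90),(9,255,255))
ty=cen("top",*ye,(258,145,272,160)); sy=cen("side",*ye,(345,120,360,138))
tr=cen("top",*re,(248,151,260,155)); sr=cen("side",*re,(345,115,356,126))
print(ty,sy,tr,sr)
fit(ty,sy,tr,sr,np.array([265.9,162.7]),np.array([345.6,140.9]),th0=.74)
E
```

```text
time: 13.82
tool_pos: [0.7069, 0.1875, 0.1789]
orientation: [0.979, 0.043, -0.2, 0.008]
wrist_force: [-4.7, 5.0, -18.3]
gripper_width: 0.147
grasp_force: 45.0
t 13.82 grasp [0.7112 0.1879 0.189 ] z [-0.3911 -0.0335 -0.9197] y [ 0.0876 -0.9962 -0.001 ] q [0.1818 0.9866 0.7225 0.0391 1.834  1.6671] F [ -4.6575   5.0404 -18.2743] w 13.684252685123285 gf 44.98693764209747
top 17 261 266 150 152
side 24 352 356 125 130
top 20 253 259 151 153
side 17 350 353 119 124
[263.6471 151.0588] [354.2083 127.3333] [255.85 152.05] [351.5294 121.3529]
lid 0.756 red 0.747 diff -0.009 sd [0.0186 0.0201] cost 2.29159552243853
[ 0.7555  0.7469  0.0829  0.1044 -0.0042 -0.0001 -0.52   -0.4284  0.6484
  0.8876] [-0.2576 -0.0632  0.2727  0.6396  0.0416 -0.1857 -0.1956  0.0119 -0.1082
 -0.1949  0.1829 -0.4373 -1.3862 -0.0201  0.6484  0.8876 -0.52   -0.4284
  0.31  ]
```

View pics/m6.png

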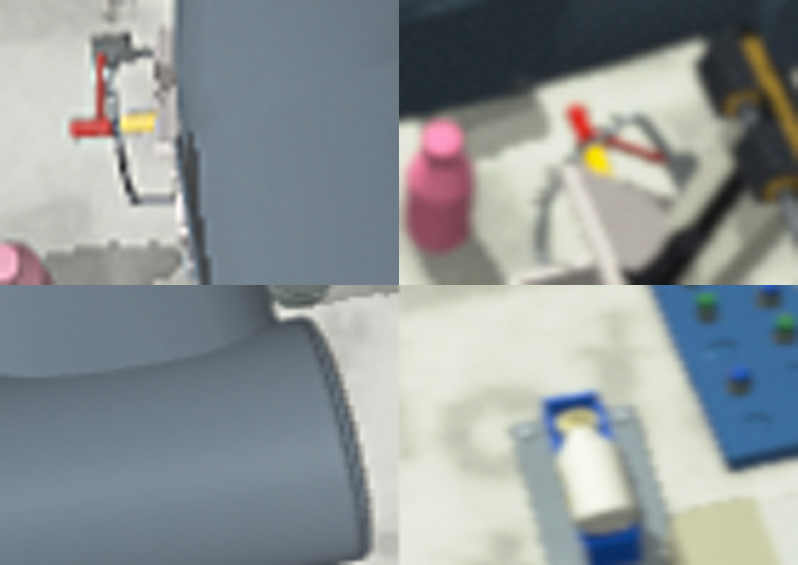

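The red and yellow pins line up in both views, at crop (90,127)/(138,122) and (580,123)/(598,160), and the bottle is still in the cradle. I'll hold briefly and then hand in.

```bash
python3 -m jog '[[[0,0,0,0,0,0,8],[0,0,0,0,0,0,8],[0,0,0,0,0,0,8],[0,0,0,0,0,0,8],[0,0,0,0,0,0,8],[0,0,0,0,0,0,8]]]' 45 && python3 -c "
from go import *
st(); print(ctrl.job_done()); st()"
```

```text
time: 14.68
tool_pos: [0.7069, 0.1876, 0.1789]
orientation: [0.979, 0.043, -0.2, 0.008]
wrist_force: [-4.9, 5.0, -17.4]
gripper_width: 0.148
grasp_force: 45.0
t 14.68 grasp [0.7112 0.1879 0.189 ] z [-0.391  -0.0335 -0.9198] y [ 0.0877 -0.9962 -0.001 ] q [0.1818 0.9866 0.7226 0.0391 1.8339 1.6671] F [ -4.89     4.9529 -17.433 ] w 13.751907842151299 gf 44.98677670955658
the job is handed in; nothing more can be done
None
the job is handed in; nothing more can be done
```

I handed the job in at about 14.7 s: the bottle lies in the cradle, and the arm holds the lid by its knob, within about 0.01 rad of the red pin by camera measurement; no verdict came back.

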